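Tension the fresh belt on the blue sander

ROBOT

A 6-joint arm with a two-finger parallel gripper is mounted at the origin on the work surface. World frame = base frame: x ahead of the robot, y to its left, z up, the work surface at z = 0. Lengths are in m, angles in rad, forces in N, time in s.
With the tool pointing down it reaches from about 0.225 to 0.875 m from the base axis. Payload 3.4 kg.
Tool frame: the origin (TCP) lies at the very end of the fingers, on their centre line; the grasp point (between the pads) lies 19 mm behind it; z points along the fingers, y is the direction in which the jaws open and shut (so a half turn about z gives the same grasp; the last joint's range is limited). The gripper opens to 85 mm and grips with 20 to 120 N. Pads are 22 mm wide; open, the fingers measure 114 mm over their backs; the gripper's body (76 mm by 85 mm) begins 54 mm behind the grasp point. The pads swing forward as they close: fully open they stand 13 mm farther back than shut.
Start: joints at [-1.435, 0.276, 1.505, -0, 1.361, -0.121], TCP at [0.146, -0.556, 0.211] pointing down, gripper open.
Joint ranges: [-2.89, 2.89], [-0.75, 2.08], [0.22, 2.7], [-1.18, 4.32], [0.11, 2.71], [-2.7, 2.7]. Speed limits (rad/s): [2.57, 2.57, 3.14, 3.14, 3.14, 3.14].

INTERFACE

Orientations are given as a unit quaternion [w, x, y, z].
In Python, from rig import telemetry, cams, sign_off, spotter gives the robot as it stands.
- The arm moves only by the tool servo_tool, never from a script. Its argument "steps" is a list of rows, each a list of 6 numbers: the shift along the tool's x, y, z in mm, then the turn, a rotation vector about the tool's x, y, z in degrees. In form: [[x, y, z, ax, ay, az], ...]. A call has 1 to 8 rows; each row is the pose to reach, as a shift and turn from the pose commanded when the call began, along the tool's axes at that moment; what a row does not reach only later rows make up. A row lasts 1/10 s, in which the tool goes at most 50 mm and 8.59 degrees, less where a joint would pass 70% of its speed; a pose out of reach is approached as far as the arm can. A call with a gripper value outside its range is refused whole. "hand" is the closure in counts, from 0 (fully open) to 255 (shut), set as the call begins (left out, the last holds). The fingers move at their own pace and stop on an object; "grip_force" is the grip in N (left out, the last holds). Time passes only in rows, so rows that repeat a pose let the fingers close. It gives the time, the measured TCP pose, the force and the opening at its end, in the units of the state.
- telemetry.get_state(): the state, without advancing time (a new reading comes with each control period).
- cams.get_image(name): name is "side" or "top" or "wrist"; returns (picture, depth): 420x560x3 uint8, red, green, blue; 420x560 float32, m along the optical axis (not along the pixel's ray), 0 where there is no reading.
- cams.camera_model(name): a dict with "camera_matrix" (3x3 intrinsics, pixels), "origin" and "rotation" of the camera in the world; the wrist camera has in their place "tool_from_camera" (4x4, takes a point from camera to tool coordinates, whose origin is the TCP and whose axes are the flange's). Camera axes: x right, y up, looking along -z (the intrinsics and any distortion apply to the point x, -y, -z); pixel columns grow to the right and rows downward; lengths in m; the calibration is good to about 2 mm. A picture is of the moment at which its call begins: read the wrist's pose just before it. camera_model takes no time and is no camera call.
- sign_off(): hands the job in, once; it reports no verdict.
Trained networks look in the newest picture that a camera, given by its name, has taken for a name from the list of things; names that differ only in an ending like _2 or _b are one class to them, and where a whole thing is asked for, a point or a joint stands for the part that bears it (a point fixed in the world has none). Each returns a list of dicts, best first, with "conf" (0 to 1); they miss things now and then, are a little off and sometimes report something else, mostly with a low value. They report only what shows in the picture. A call takes as long as a camera call.
- spotter.outline_of(query, camera): "region" (420x560 bool, what is visible of it) and "rect" ([left, top, width, height] in pixels, round what is visible of it).
The state is a dict: "clock": time; "qpos": joint angles; "qd": joint speeds; "effort": joint torques, N m; "position": TCP position; "ee_rot": TCP orientation; "contact_force": force on the tool from outside, world axes, zero at the start; "moment": the same for the moment, N m; "width": finger opening in m.
Only numpy, scipy, OpenCV 4.12 (cv2) and the standard library are available. Lean on these libraries where they do the work, as an engineer would, in place of code of your own. Each camera call takes 0.05 s, during which the arm holds its last target.

TASK

The blue belt sander on the cart has just had a new belt, so its yellow-handled tension wheel is still slack. Wind that wheel clockwise, seen from above, until it feels firm and its pointer stands in the green band of its scale; do not overwind it into the red, and let go. The white sander is already tensioned: leave its wheel as it is.

Things in the scene. Friction and masses are not known exactly. Their poses are not given: they have to be found in the camera images.
- blue_sander_wheel (a joint): Angle (rad) of the blue sander's tension wheel, growing clockwise seen from above. 0 to 1.0 slack (white arc), 1.0 to 1.4 firm (green, middle 1.2), above 1.4 overwound (red), stop at 2.0. Starts at 0 to 0.3: one grasp is enough. Resistance climbs steadily from 0.11 N m at 0 to 0.41 N m at 1.2; the wheel stays where it is left, no spring-back.
- blue_sander_grip (a point): Grip point of that wheel, on its vertical axis, 116 mm above the work surface. Wheel: grey disc, 72 mm across, top at 94 mm; on it an upright yellow bar 64 long, 16 wide, top at 130 mm. The point turns with the wheel: x along the bar towards the pointer (yellow tongue reaching 54 mm from the axis), y across the bar (pinch the 16 mm along y from above), z up.
- blue_sander: Fixed blue machine, 250 (x) by 140 (y) mm, 70 mm high; black motor drum across its -x end, 90 mm high. Origin: centre of its underside, x along its length, z up; the wheel's axis is 30 mm from it towards +x. Within 100 mm of that axis only the wheel's bar rises above 94 mm. The white sander is alike but for its colour; which of them stands left and which right varies.
- white_sander_pointer (a point): Tip of the yellow pointer on the white sander's tension wheel, 54 mm from that wheel's vertical axis, 82 mm above the work surface; x points outward from the axis, z up. That wheel has the same shape and size as the blue sander's and starts in its green band; it must stay as it is.

How it is judged:
By the outcome, as a careful person would: the job done as asked, in the order asked, and still so for the second after the job is handed in, with the robot touching nothing.
It also fails if it takes over 32 s, if anything falls off the work surface, if the arm or the gripper's body presses on something with over 40 N, if the wrist force passes 120 N, or if a joint passes its speed limit or range.

## Working session

There is one attempt and no reset: what is moved stays moved. The work goes in short steps, Python scripts to look and compute and a tool call to move; the robot and the scene stay as the last step left them, time stands still between calls to the robot, and variables do not carry over. Pictures are saved under pics/ and viewed, and the job is handed in when it is done.

Besides the shell and the picture viewer there is one more tool, called after "Emit:" as a command line: name --pt "numbers of a row" for each row, then --argument value for the rest. servo_tool: Moves the arm, as the interface text tells. Its arguments: {"type":"object","properties":{"steps":{"type":"array","items":{"type":"array","items":{"type":"number"}}},"hand":{"type":"number"},"grip_force":{"type":"number"}},"required":["steps"]}

```bash
mkdir -p pics; ls; cat > h.py <<'E'
import numpy as np,cv2
from rig import telemetry,cams,sign_off,spotter
def save(n,im): cv2.imwrite('pics/'+n,cv2.cvtColor(im,cv2.COLOR_RGB2BGR))
def R(q):
    w,x,y,z=q
    from scipy.spatial.transform import Rotation as r
    return r.from_quat([x,y,z,w]).as_matrix()
def cloud(name,d,st=None):
    m=cams.camera_model(name);K=np.array(m['camera_matrix'])
    v,u=np.mgrid[:d.shape[0],:d.shape[1]]
    P=np.stack([(u-K[0,2])/K[0,0]*d,-(v-K[1,2])/K[1,1]*d,-d],-1)
    if 'tool_from_camera' in m:
        T=np.array(m['tool_from_camera']);P=P@T[:3,:3].T+T[:3,3]
        return P@R(st['ee_rot']).T+np.array(st['position'])
    return P@np.array(m['rotation']).T+np.array(m['origin'])
E
python3 - <<'E'
from h import *
print(telemetry.get_state()); print(cams.camera_model('top')); print(cams.camera_model('wrist'))
im,d=cams.get_image('top'); save('top0.png',im); np.save('top0.npy',d)
for q in ['blue_sander_wheel','blue_sander','white_sander_pointer']:
    r=spotter.outline_of(q,'top'); print(q,[(x['conf'],x['rect']) for x in r])
E
```

```text
pics
{'clock': 0.0, 'qpos': array([-1.43499974e+00,  2.76600205e-01,  1.50615095e+00,  1.44104896e-05,
        1.36069724e+00, -1.21009728e-01]), 'qd': array([-3.25252939e-04,  3.98689931e-05,  1.79566983e-04, -1.73196207e-04,
        1.89812269e-04, -5.30082995e-06]), 'effort': array([ 7.00025066e-04, -4.16766143e+01, -2.45802587e+01,  4.69669351e-05,
        1.11975460e-02, -1.78038260e-05]), 'position': array([ 0.14596246, -0.55557315,  0.21022968]), 'ee_rot': array([-9.27898675e-04,  9.91767401e-01,  1.28049058e-01,  1.85119734e-07]), 'contact_force': array([-0.00450219, -0.02397045, -0.56750279]), 'moment': array([-0.03391515, -0.04433105,  0.04371179]), 'width': 0.08544095984076311}
{'camera_matrix': array([[448.33389354,   0.        , 283.19536976],
       [  0.        , 448.33389354, 216.49568878],
       [  0.        ,   0.        ,   1.        ]]), 'origin': array([ 0.46770097, -0.00105987,  0.86878951]), 'rotation': array([-0.69561973, -0.05884952,  0.03175621,  0.71529118])}
{'camera_matrix': array([[329.05072293,   0.        , 278.68647127],
       [  0.        , 329.05072293, 211.40670351],
       [  0.        ,   0.        ,   1.        ]]), 'tool_from_camera': array([[-2.17538436e-04,  9.64229805e-01,  2.65067605e-01,
         6.74202081e-02],
       [ 9.99999973e-01,  1.86791783e-04,  1.41202563e-04,
        -5.69432554e-04],
       [ 8.66392697e-05,  2.65067629e-01, -9.64229819e-01,
        -1.62308506e-01],
       [ 0.00000000e+00,  0.00000000e+00,  0.00000000e+00,
         1.00000000e+00]])}
blue_sander_wheel [(0.93, [423.3, 214.8, 44.1, 55.9])]
blue_sander [(0.73, [388.1, 195.4, 91.4, 140.1])]
white_sander_pointer [(0.64, [188.7, 226.7, 46.0, 41.8])]
```

View pics/top0.png

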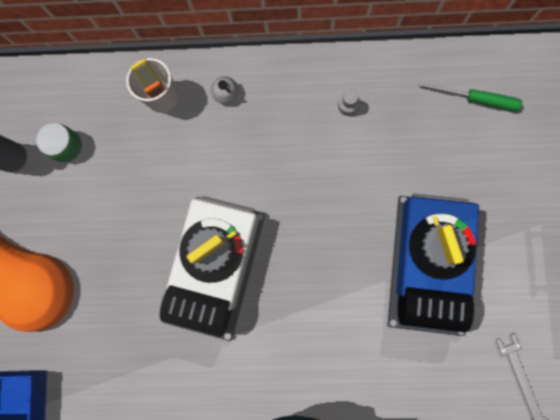

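```bash
sed -i "s/return P@np.array(m\['rotation'\]).T/return P@R(m['rotation']).T/" h.py
python3 - <<'E'
from h import *
im=cv2.cvtColor(cv2.imread('pics/top0.png'),cv2.COLOR_BGR2RGB);d=np.load('top0.npy')
P=cloud('top',d)
print(P[80,280],P[120,270])
save('crop0.png',cv2.resize(im[180:350,360:500],None,fx=4,fy=4,interpolation=cv2.INTER_CUBIC)[:600])
hsv=cv2.cvtColor(im,cv2.COLOR_RGB2HSV)
y=(abs(hsv[...,0].astype(int)-26)<8)&(hsv[...,1]>120)&(hsv[...,2]>90)
y[:,:400]=0;y[:190]=0;y[290:]=0
for lo,hi in[(.07,.09),(.09,.105),(.12,.14)]:
    m=y&(P[...,2]>lo)&(P[...,2]<hi);q=P[m]
    if len(q)<5: print(lo,len(q));continue
    c=q.mean(0);w,v=np.linalg.eigh(np.cov(q[:,:2].T))
    print(lo,len(q),c,np.degrees(np.arctan2(*v[::-1,1])),np.sqrt(12*w)*1e3, q.min(0),q.max(0))
E
```

```text
[0.860016   0.03026619 0.00098418] [7.76757404e-01 5.24873112e-02 2.81222330e-04]
0.07 39 [ 0.55059559 -0.24303624  0.07964636] 51.89425501523521 [28.20687385 58.97671933] [ 0.48148186 -0.29013352  0.07000731] [ 0.56082496 -0.23334619  0.08422632]
0.09 64 [ 0.50697983 -0.24959116  0.09894517] -160.39194140808087 [40.18717601 65.5366392 ] [ 0.4780289  -0.27666985  0.09044428] [ 0.54665532 -0.23420454  0.10493954]
0.12 433 [ 0.50990187 -0.24802288  0.12837747] -165.14291972635903 [16.72690894 63.47631343] [ 0.4790916  -0.26362575  0.12007931] [ 0.54149377 -0.23441765  0.13340349]
```

View pics/crop0.png

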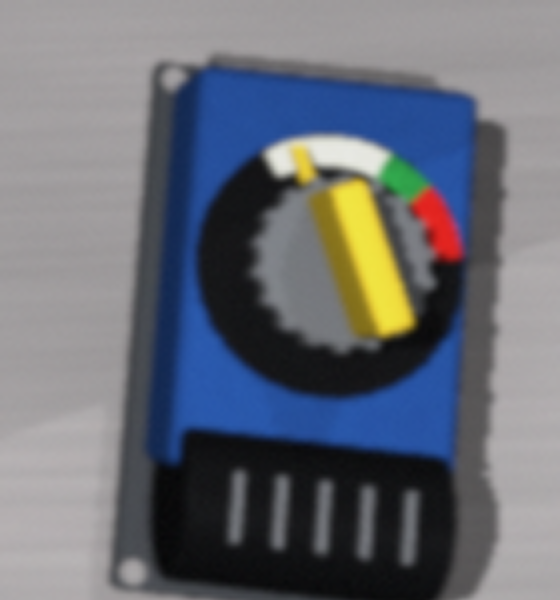

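```bash
python3 - <<'E'
from h import *
im=cv2.cvtColor(cv2.imread('pics/top0.png'),cv2.COLOR_BGR2RGB);d=np.load('top0.npy')
P=cloud('top',d);hsv=cv2.cvtColor(im,cv2.COLOR_RGB2HSV);H,S,V=[hsv[...,i].astype(int) for i in range(3)]
ax=np.array([.510,-.248])
win=np.linalg.norm(P[...,:2]-ax,axis=-1)
ang=np.degrees(np.arctan2(P[...,1]-ax[1],P[...,0]-ax[0]))
for n,m in dict(green=(abs(H-65)<20)&(S>90)&(V>60),red=((H<8)|(H>172))&(S>120),white=(S<40)&(V>170),yel=(abs(H-26)<8)&(S>120)).items():
    k=m&(win<.075)&(win>.036)&(P[...,2]>.06)&(P[...,2]<.09)
    print(n,k.sum(),np.percentile(ang[k],[2,50,98]) if k.any() else'', np.median(win[k]) if k.any() else '')
b=(abs(H-112)<12)&(S>120)&(P[...,2]>.06)&(P[...,2]<.08)&(win<.2)
r=cv2.minAreaRect((P[b][:,:2]*1000).astype(np.float32));print(r)
s=telemetry.get_state();T=R(s['ee_rot']);print(T)
E
```

```text
green 80 [-52.22816858 -42.49073919 -33.22334695] 0.05160952785602786
red 122 [-89.30530233 -72.27495969 -55.93584281] 0.052197395288197834
white 173 [-30.0242337   -8.78090497  23.11463362] 0.052133319040506346
yel 47 [-134.08401277   11.91343252   16.36134985] 0.04430390260702118
((505.1590576171875, -247.43133544921875), (122.56446838378906, 177.93592834472656), 81.8132095336914)
[[ 9.67218666e-01  2.53944927e-01 -1.61449920e-04]
 [ 2.53944948e-01 -9.67218043e-01  1.10490087e-03]
 [ 1.24426694e-04 -1.10968013e-03 -9.99999377e-01]]
```

The blue sander is on the right: its bar centre is at about px (452,245), the pointer is in the white arc at (436,222), and green is to the right of it. Axis ≈ (0.510, -0.248) and bar yaw ≈ 15°, which nearly matches the tool yaw. The green middle is at about -42.5°, so the turn is about 57°.

Emit:
servo_tool --pt "30 -14 0 0 0 0" --pt "75 -36 0 0 0 0" --pt "118 -56 0 0 0 0" --pt "160 -76 0 0 0 0" --pt "202 -96 0 0 0 0" --pt "245 -117 0 0 0 0" --pt "288 -137 0 0 0 0" --pt "330 -157 0 0 0 0" --hand 0

```text
clock: 1.0
position: [0.4266, -0.319, 0.2111]
ee_rot: [0.0, 0.992, 0.128, 0.0]
contact_force: [2.0, -1.4, -0.6]
width: 0.0852
```

Emit:
servo_tool --pt "43 -20 0 0 0 0" --pt "80 -38 0 0 0 0" --pt "100 -48 0 0 0 0" --pt "100 -48 0 0 0 0" --pt "100 -48 0 0 0 0"

```text
clock: 1.5
position: [0.5096, -0.2485, 0.2107]
ee_rot: [0.0, 0.992, 0.129, -0.001]
contact_force: [-0.7, -1.1, 0.7]
width: 0.0855
```

```bash
python3 - <<'E'
from h import *
s=telemetry.get_state(); print(s['clock'],s['position'],s['qpos'],s['contact_force'],R(s['ee_rot'])[:,0])
im,d=cams.get_image('wrist'); save('w1.png',im)
P=cloud('wrist',d,s)
r=spotter.outline_of('blue_sander_wheel','wrist');print([(x['conf'],x['rect']) for x in r])
hsv=cv2.cvtColor(im,cv2.COLOR_RGB2HSV);H,S,V=[hsv[...,i].astype(int) for i in range(3)]
ax=np.array([.510,-.248])
y=(abs(H-26)<8)&(S>120)&(V>90)&(np.linalg.norm(P[...,:2]-ax,axis=-1)<.08)
q=P[y&(P[...,2]>.122)&(P[...,2]<.14)];rr=cv2.minAreaRect((q[:,:2]*1000).astype(np.float32));print(len(q),q.mean(0),rr)
w,v=np.linalg.eigh(np.cov(q[:,:2].T));print(np.degrees(np.arctan2(*v[::-1,1])),np.sqrt(12*w))
ax=np.array(rr[0])/1000
win=np.linalg.norm(P[...,:2]-ax,axis=-1)
ang=np.degrees(np.arctan2(P[...,1]-ax[1],P[...,0]-ax[0]))
for n,m in dict(green=(abs(H-65)<20)&(S>90)&(V>60),red=((H<8)|(H>172))&(S>120),white=(S<40)&(V>170),yel=(abs(H-26)<8)&(S>120)).items():
    k=m&(win<.06)&(win>.042)&(P[...,2]>.06)&(P[...,2]<.09)
    print(n,k.sum(),np.percentile(ang[k],[2,50,98]) if k.any() else'')
E
```

```text
1.5 [ 0.50958662 -0.2485301   0.21074571] [-5.75820255e-01  2.64596398e-01  1.52192749e+00 -9.89745958e-04
  1.35596592e+00  7.37109294e-01] [-0.68468574 -1.10613586  0.6779907 ] [ 0.96688141  0.25522266 -0.00131893]
[(0.62, [233.9, 135.4, 88.3, 112.0])]
1633 [ 0.51317203 -0.2482329   0.12912842] ((511.637451171875, -248.63018798828125), (63.1002311706543, 15.958211898803711), 14.425257682800293)
-164.93121978961628 [0.01575244 0.06314907]
green 319 [-53.29720352 -42.94318756 -32.68023367]
red 504 [-90.2289249  -72.64573854 -56.2151742 ]
white 672 [-30.43859309  -7.58909053  25.13927028]
yel 153 [-177.50268631   11.67687486   17.22595065]
```

View pics/w1.png

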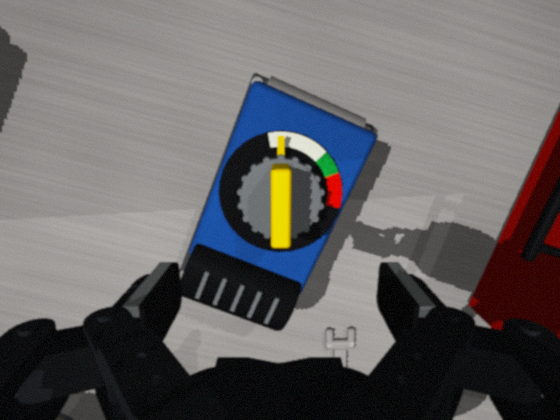

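The wrist view agrees: the bar is at px (281,208), the pointer is in white at (281,145), and green is centred at about (328,165). Axis is (0.511,-0.248) and yaw 15°. Descending.

Emit:
servo_tool --pt "1.5 0 30 0 0 0.3" --pt "1.5 0 65 0 0 0.3" --pt "1.5 0 90 0 0 0.3" --pt "1.5 0 105 0 0 0.3" --pt "1.5 0 111 0 0 0.3" --pt "1.5 0 111 0 0 0.3" --pt "1.5 0 111 0 0 0.3"

```text
clock: 2.3
position: [0.5116, -0.2493, 0.1011]
ee_rot: [0.001, 0.992, 0.125, 0.001]
contact_force: [-0.1, -1.0, -0.7]
width: 0.0856
```

Emit:
servo_tool --pt "0 0 0 0 0 0" --pt "0 0 0 0 0 0" --pt "0 0 0 0 0 0" --pt "0 0 0 0 0 0" --pt "0 0 0 0 0 0" --pt "0 0 0 0 0 0" --pt "0 0 0 0 0 0" --pt "0 0 0 0 0 0" --hand 255 --grip_force 70

```text
clock: 3.1
position: [0.5117, -0.2493, 0.1007]
ee_rot: [0.001, 0.992, 0.126, 0.0]
contact_force: [-2.2, -4.1, 4.8]
width: 0.0138
```

```bash
python3 - <<'E'
from h import *
s=telemetry.get_state(); print(s['clock'],s['position'],s['width'],s['contact_force'],s['moment'],s['qpos'],np.degrees(np.arctan2(*R(s['ee_rot'])[[1,0],0])))
E
```

```text
3.1 [ 0.51174202 -0.24933143  0.10068738] 0.013834534079550908 [-2.2012992  -4.12363757  4.84909215] [-0.61264873  0.11598956  0.02718734] [-5.74795236e-01  3.48848533e-01  1.68799947e+00 -1.30955709e-03
  1.10274409e+00  7.44792047e-01] 14.427033812554908
```

Emit:
servo_tool --pt "0 0 0 0 0 4" --pt "0 0 0 0 0 9" --pt "0 0 0 0 0 14" --pt "0 0 0 0 0 19" --pt "0 0 0 0 0 24" --pt "0 0 0 0 0 29" --pt "0 0 0 0 0 34" --pt "0 0 0 0 0 38"

```text
clock: 3.9
position: [0.5118, -0.2499, 0.1007]
ee_rot: [0.001, 0.979, -0.205, 0.001]
contact_force: [-0.9, -5.4, 3.5]
width: 0.0135
```

Emit:
servo_tool --pt "0 0 0 0 0 4" --pt "0 0 0 0 0 8" --pt "0 0 0 0 0 12" --pt "0 0 0 0 0 15" --pt "0 0 0 0 0 15"

```text
clock: 4.4
position: [0.5117, -0.25, 0.1007]
ee_rot: [0.001, 0.944, -0.33, 0.001]
contact_force: [-1.2, -5.5, 3.7]
width: 0.0138
```

```bash
cat > look.py <<'E'
from h import *
import sys
s=telemetry.get_state(); print(s['clock'],s['position'],s['width'],s['contact_force'],s['moment'],np.degrees(np.arctan2(*R(s['ee_rot'])[[1,0],0])))
for c in ['wrist','top']:
    s=telemetry.get_state()
    im,d=cams.get_image(c); save(c+sys.argv[1]+'.png',im)
    P=cloud(c,d,s)
    hsv=cv2.cvtColor(im,cv2.COLOR_RGB2HSV);H,S,V=[hsv[...,i].astype(int) for i in range(3)]
    ax=np.array([.511,-.2485])
    win=np.linalg.norm(P[...,:2]-ax,axis=-1)
    ang=np.degrees(np.arctan2(P[...,1]-ax[1],P[...,0]-ax[0]))
    q=P[(abs(H-26)<8)&(S>120)&(V>90)&(win<.08)&(P[...,2]>.122)&(P[...,2]<.14)]
    if len(q)>20:
        w,v=np.linalg.eigh(np.cov(q[:,:2].T));print(c,'bar',len(q),q.mean(0),np.degrees(np.arctan2(*v[::-1,1])),np.sqrt(12*w))
    for n,m in dict(green=(abs(H-65)<20)&(S>90)&(V>60),red=((H<8)|(H>172))&(S>120),yel=(abs(H-26)<8)&(S>120)).items():
        k=m&(win<.06)&(win>.042)&(P[...,2]>.06)&(P[...,2]<.09)
        print(n,k.sum(),np.percentile(ang[k],[2,50,98]) if k.any() else'')
E
python3 look.py 2
```

```text
4.4 [ 0.51166234 -0.25003776  0.10068471] 0.013795293336537638 [-1.23806817 -5.45716569  3.73052281] [-0.85246231  0.15328478  0.15318027] -38.57558179435613
wrist bar 4317 [ 0.51405731 -0.25115528  0.12920754] 141.61675247605058 [0.01458797 0.06411948]
green 568 [-53.07650064 -45.60821137 -31.86339648]
red 1301 [-89.0781327  -71.56930513 -55.0212352 ]
yel 301 [-53.76240348 -38.96522478 -33.7772485 ]
top bar 178 [ 0.49623836 -0.23775708  0.12871984] 134.30897727519323 [0.01576437 0.02880273]
green 0 
red 0 
yel 0
```

View pics/wrist2.png

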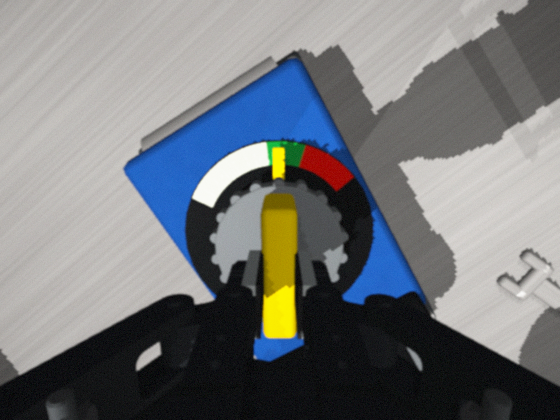

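The wheel followed. The pointer at px (279,160) is inside the green, on the white side of its middle and about 4.5° short, so I'll turn that bit more.

Emit:
servo_tool --pt "0 0 0 0 0 2.5" --pt "0 0 0 0 0 4.5" --pt "0 0 0 0 0 4.5" --pt "0 0 0 0 0 4.5"

```text
clock: 4.9
position: [0.5116, -0.2501, 0.1007]
ee_rot: [0.002, 0.93, -0.367, 0.001]
contact_force: [-0.4, -4.1, 3.7]
width: 0.0135
```

Emit:
servo_tool --pt "0 0 0 0 0 0" --pt "0 0 0 0 0 0" --pt "0 0 0 0 0 0" --pt "0 0 0 0 0 0" --pt "0 0 0 0 0 0" --pt "0 0 0 0 0 0" --pt "0 0 0 0 0 0" --pt "0 0 0 0 0 0" --hand 0

```text
clock: 5.7
position: [0.5114, -0.2483, 0.1001]
ee_rot: [0.0, 0.93, -0.367, 0.0]
contact_force: [0.2, 0.3, -0.2]
width: 0.0854
```

Emit:
servo_tool --pt "0 0 -15 0 0 0" --pt "0 0 -45 0 0 0" --pt "0 0 -80 0 0 0" --pt "0 0 -110 0 0 0" --pt "0 0 -120 0 0 0" --pt "0 0 -120 0 0 0" --pt "0 0 -120 0 0 0"

```text
clock: 6.4
position: [0.5106, -0.2478, 0.2188]
ee_rot: [-0.0, 0.93, -0.367, -0.001]
contact_force: [-0.3, 0.3, -0.8]
width: 0.0853
```

```bash
python3 look.py 3
```

```text
6.4 [ 0.51057665 -0.24783493  0.21876991] 0.0852833859774481 [-0.34789205  0.2761045  -0.80532104] [0.00268568 0.00032828 0.07847635] -43.087483817068794
wrist bar 1527 [ 0.5127831  -0.25012087  0.12919815] 137.49659671469774 [0.01544741 0.06309925]
green 201 [-52.79390108 -40.73416368 -32.30698416]
red 545 [-89.61591248 -72.2269795  -55.46719292]
yel 189 [-53.84912094 -41.45848802 150.94828083]
top bar 408 [ 0.51016436 -0.24797591  0.12863843] 138.04662756242863 [0.01646282 0.06342019]
green 21 [-51.98442368 -37.51603991 -31.99188695]
red 89 [-90.39217993 -77.48173245 -56.89593231]
yel 31 [-60.57725943 -43.16288086 -39.8779775 ]
```

View pics/wrist3.png

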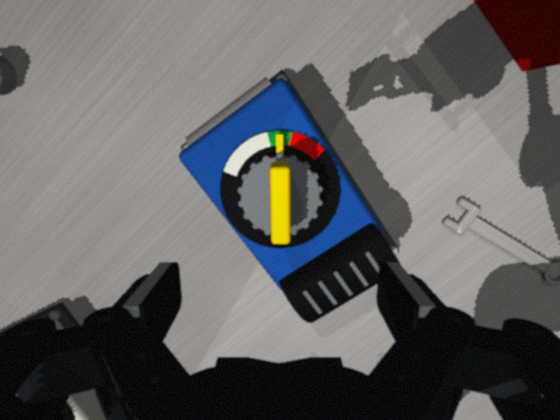

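View pics/top3.png

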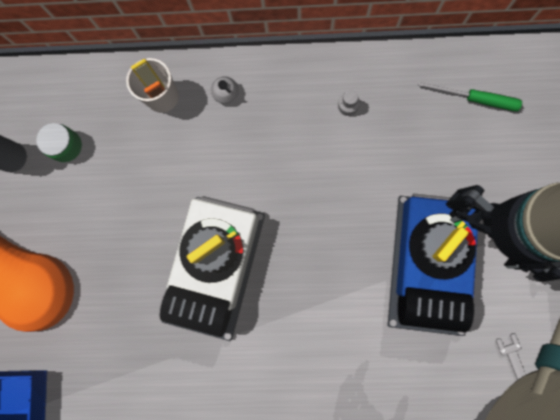

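The wrist view shows the pointer at px (280,142), in the middle of the green band. The bar is at about -42.3° and the green middle at -42.7°. In the top view the white sander's bar looks unchanged at (205,250). The gripper is clear with no force on it.

```bash
python3 -c "
from rig import sign_off;print(sign_off())"
```

```text
the job is handed in; nothing more can be done
None
```

I wound the blue sander's wheel clockwise by about 57° in a single grasp, let go, backed the gripper off about 120 mm and handed the job in at about 6.5 s.

- **Blue wheel:** after release the bar sat at -42.5° in the wrist camera and -42.0° in the top camera. The green band runs from about -53° to -32°, so the pointer is near its middle, at roughly 1.2 rad.
- **Feel of the wheel:** the measured moment about the vertical axis was about 0.15 N m just before the last 4.5° of turn. That is lower than the 0.41 N m stated at 1.2 rad. I did not look into the difference and relied on the pointer instead.
- **White sander:** I never touched its wheel, and it looks unchanged in the before and after top views. I judged that by eye and did not measure it.
- **Forces:** every reading stayed around 7 N or below, and they were close to zero after release.

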